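Index the blank to its bare face and start the engraver

TASK

The rotary fixture on the laser engraver's bed holds a hexagonal wooden blank whose five other faces are done. With a fingertip on the rim, roll the fixture's knurled wheel click by click, its top going away from the robot towards the cross-beam that carries the laser, until the one bare, unengraved face is on top and the wheel has clicked home; then press the small flat metal start button on the control box right down and let it come back up. Nothing is to be picked up: leave the emergency stop mushroom unpressed and everything lying around where it is.

Things in the scene. Friction and masses are not known exactly. Their poses are not given: they have to be found in the camera images.
- fixture: Rotary fixture fixed on the engraver's bed. Base plate 70 x 235 x 8 mm; origin at the centre of its underside, 12 mm above the table. y along the spindle (axis 50 mm above the origin), x away from the robot within 0.3 rad. Knurled wheel at y -113 to -93 mm, grey headstock at -85 to -45 (52 mm wide, top at 70), 30 mm chuck, hexagonal blank at -12 to 80, tailstock to 113 (top at 64).
- wheel_crown (a point): Highest point of the knurled steel wheel, mid-width; it stays when the wheel turns. Wheel: diameter 56 mm, 20 mm wide, centre 28 mm straight below, axis along the fixture's y. 8 mm gap to the headstock, whose top is 8 mm lower. Friction with a finger is about 0.5 to 1: a finger that presses on the crown with some 8 to 20 N and moves along the fixture's +x takes the rim along.
- index_wheel (a joint): Turn of wheel and blank, rad; grows as the wheel's top goes along the fixture's +x. Detents at 0, +-1.047, +-2.094 (29 mm of rim, about 3 N there to leave one): pushed well past half way (15 mm) and released it snaps into the next, else it falls back. At 0 the bare face is up, and a white line across the rim is at the crown. Starts at -1.047 or -2.094 (one or two clicks to go). Stops at -3.4, 2.4.
- start_button_top (a point): Centre of the top of the start button: flat round aluminium button of diameter 22 mm in a steel ring of diameter 38 mm whose top is 10 mm below it, 78 mm above the table, on the control box. Pressed straight down.
- start_button (a joint): Travel of the start button in m: 0 up, 0.006 right down (about 5 N); it springs back up.
- control_box: Grey control box with a black top, 105 (x) x 145 (y) x 56 mm, fixed on the table to the left or to the right of the engraver; origin at the centre of its underside. The start button is at x -5, y +40 mm and the emergency stop at x -5, y -38 mm in its frame.
- estop (a joint): Travel of the emergency stop in m, 0 as it stands: mushroom head of diameter 40 mm, its top 94 mm above the table, on the control box. Not to be pressed.
- engraver: Open-frame laser engraver, fixed: frame of aluminium profiles 400 (x) x 440 (y) mm, rails up to 68 mm high, bed 12 mm high; origin on the table under the middle of the bed. The beam with the laser head (up to 152 mm high, at x 80 to 180 mm in its frame, head at y 90 to 150) crosses its far side; stepper motors stick out to y +-267 at x 120 to 160.
- spare_blank: Bystander: spare hexagonal wooden blank 14 x 100 mm, lying on the bed on the robot's side of the fixture; origin at the centre of its underside.
- focus_gauge: Bystander: brass focus gauge standing on the bed on the robot's side of the wheel, diameter 22 mm, 50 mm high; origin at the centre of its underside.
- bottle_opener: Bystander: black key-ring bottle opener 90 x 25 x 9 mm, lying on the bed beyond the fixture; origin at the centre of its underside.
- coaster_low: Bystander: round wooden coaster of diameter 92 mm, 7 mm thick, on the table; origin at the centre of its underside.
- coaster_top: Bystander: a like coaster stacked on the first; origin at the centre of its underside.
- pen: Bystander: dark red pen 142 mm long on the table; origin at the middle of its underside.
- dessert_spoon: Bystander: steel dessert spoon 155 mm long on the table; origin below its middle.
There are look-alikes about, which are no part of the job. Leave any yellow look-alike of the control_box alone.

How it is judged:
By the outcome, as a careful person would: the job done as asked, in the order asked, and still so for the second after the job is handed in, with the robot touching nothing.
It also fails if it takes over 48 s, if anything falls off the work surface, if the arm or the gripper's body presses on something with over 40 N, if the wrist force passes 120 N, or if a joint passes its speed limit or range.

ROBOT

A 6-joint arm with a two-finger parallel gripper is mounted at the origin on the work surface. World frame = base frame: x ahead of the robot, y to its left, z up, the work surface at z = 0. Lengths are in m, angles in rad, forces in N, time in s.
With the tool pointing down it reaches from about 0.35 to 0.975 m from the base axis. Payload 4.9 kg.
Tool frame: the origin (TCP) lies at the very end of the fingers, on their centre line; the grasp point (between the pads) lies 19 mm behind it; x points along the fingers, z is the direction in which the jaws open and shut, and the axes are right-handed (so a half turn about x gives the same grasp; the last joint's range is limited). The gripper opens to 85 mm and grips with 20 to 120 N. Pads are 22 mm wide; open, the fingers measure 114 mm over their backs; the gripper's body (76 mm by 85 mm) begins 54 mm behind the grasp point. The pads swing forward as they close: fully open they stand 13 mm farther back than shut.
Start: joints at [-1.439, 0.053, 1.613, -0, 1.476, -0.119], TCP at [0.155, -0.605, 0.231] pointing down, gripper open.
Joint ranges: [-3.01, 3.01], [-1.01, 2.22], [0.06, 2.58], [-1.02, 4.17], [0.09, 2.62], [-3.14, 3.14]. Speed limits (rad/s): [2.57, 2.57, 3.14, 3.14, 3.14, 3.14].

INTERFACE

Orientations are given as a rotation vector (axis times angle).
In Python, from station import ctrl, imaging gives the robot as it stands. The module is installed in compiled form; this text tells all that it offers.
- The arm moves only by the shell command python3 -m jog 'ROWS' [FORCE]. ROWS is JSON, a list that holds one entry, the list of rows, each a list of 5 numbers: the shift along the tool's x, y, z in m, then the turn about the tool's x in rad, then the closure, from -1 (fully open) to 1 (shut). A call has 1 to 12 rows; each row is the pose to reach, as a shift and turn from the pose measured when the call began, along the tool's axes at that moment; what a row does not reach only later rows make up. A row lasts 1/10 s, in which the tool goes at most 50 mm and 8.59 degrees, less where a joint would pass 70% of its speed; a pose out of reach is approached as far as the arm can. A call with a gripper value outside its range is refused whole. The fingers move at their own pace and stop on an object; FORCE is the grip in N (left out, the last holds). Time passes only in rows, so rows that repeat a pose let the fingers close. It gives the time, the measured TCP pose, the force and the opening at its end, in the units of the state.
- ctrl.get_obs(): the state, without advancing time (a new reading comes with each control period).
- imaging.get_image(name): name is "scene" or "side" or "wrist"; returns a dict with "color" (420x560x3 uint8, red, green, blue), "intrinsics" (3x3 intrinsics, pixels), "distortion" ([k1, k2, p1, p2, k3] as OpenCV has them; the pictures are not rectified), "R" (3x3) and "t" (3): a world point X has camera coordinates R X + t. Camera axes: x right, y down, z forward; pixel columns grow to the right and rows downward; lengths in m; the calibration is good to about 2 mm. A picture is of the moment at which its call begins. There is no depth.
- ctrl.finish_job(): hands the job in, once; it reports no verdict.
The state is a dict: "t": time; "q": joint angles; "dq": joint speeds; "effort": joint torques, N m; "tool_pos": TCP position; "tool_rot": TCP orientation; "contact_force": force on the tool from outside, world axes, zero at the start; "wrist_torque": the same for the moment, N m; "opening": finger opening in m.
Only numpy, scipy, OpenCV 4.12 (cv2) and the standard library are available. Lean on these libraries where they do the work, as an engineer would, in place of code of your own. Each camera call takes 0.05 s, during which the arm holds its last target.

## Working session

There is one attempt and no reset: what is moved stays moved. The work goes in short steps, Python scripts to look and compute and a shell command to move; the robot and the scene stay as the last step left them, time stands still between calls to the robot, and variables do not carry over. Pictures are saved under pics/ and viewed, and the job is handed in when it is done.

```bash
mkdir -p pics; ls; cat > h.py <<'E'
import numpy as np, cv2, json
from station import ctrl, imaging
def grab(name, tag):
    d=imaging.get_image(name)
    cv2.imwrite(f'pics/{tag}.png', d['color'][:,:,::-1])
    np.savez(f'pics/{tag}.npz', **{k:np.array(v) for k,v in d.items()})
    return d
def load(tag): return np.load(f'pics/{tag}.npz')
def ray(d,uv):
    p=cv2.undistortPoints(np.array([[uv]],float),np.array(d['intrinsics']),np.array(d['distortion'],float))[0,0]
    R=np.array(d['R']);t=np.array(d['t'])
    return -R.T@t, R.T@np.array([p[0],p[1],1])
def plane(d,uv,z):
    o,v=ray(d,uv); return o+v*(z-o[2])/v[2]
def tri(d1,u1,d2,u2):
    o1,v1=ray(d1,u1);o2,v2=ray(d2,u2)
    A=np.stack([v1,-v2],1);s=np.linalg.lstsq(A,o2-o1,rcond=None)[0]
    a=o1+s[0]*v1;b=o2+s[1]*v2
    return (a+b)/2,np.linalg.norm(a-b)
def proj(d,X):
    R=np.array(d['R']);t=np.array(d['t'])
    return cv2.projectPoints(np.array(X,float).reshape(-1,3),cv2.Rodrigues(R)[0],t,np.array(d['intrinsics']),np.array(d['distortion'],float))[0][:,0]
E
python3 - <<'E'
from h import *
for n in ['scene','side','wrist']:
    d=grab(n,n+'0'); print(n, -np.array(d['R']).T@np.array(d['t']))
print(ctrl.get_obs())
E
```

```text
pics
scene [1.22361223 0.40731951 0.88877782]
side [ 0.36157376 -0.72322028  0.71060472]
wrist [ 0.22616451 -0.58616761  0.3730691 ]
{'t': 0.15, 'q': array([-1.43899307e+00,  5.32266843e-02,  1.61396694e+00,  3.47415675e-05,
        1.47602565e+00, -1.18999804e-01]), 'dq': array([ 0.00098893, -0.00261423, -0.00312348, -0.00013369, -0.00083348,
       -0.00131041]), 'effort': array([ 4.30095261e-04, -3.94240844e+01, -3.70720625e+01, -1.89978250e-04,
        4.64331635e-03,  3.42632163e-06]), 'tool_pos': array([ 0.1550592 , -0.60495692,  0.2303391 ]), 'tool_rot': array([ 1.02362619,  1.31862287, -1.02167898]), 'contact_force': array([ 0.16939667, -0.26376267,  1.186365  ]), 'wrist_torque': array([-0.01139891, -0.02376482, -0.03526335]), 'opening': 0.08549983896116602}
```

View pics/scene0.png

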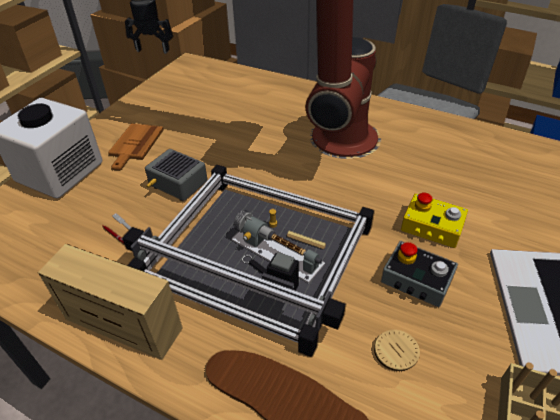

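View pics/side0.png

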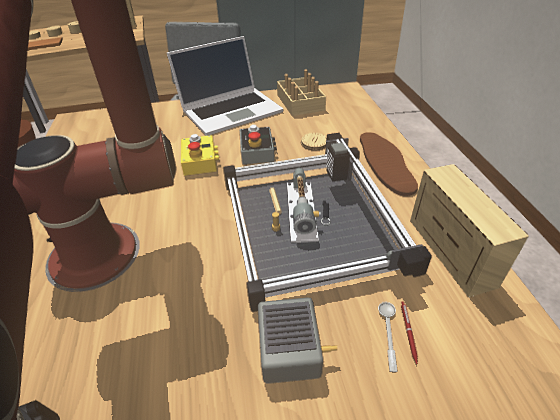

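View pics/wrist0.png

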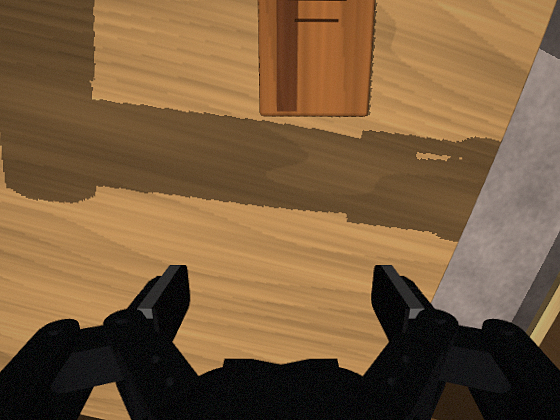

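The scene view shows the grey and black control box at about (420,272), the yellow look-alike at (435,218), and the fixture from about (245,222) to (310,260). In the side view the wheel is at about (303,226). Next I take close crops.

```bash
python3 - <<'E'
import cv2,numpy as np
a=cv2.imread('pics/scene0.png');b=cv2.imread('pics/side0.png')
def c(im,x,y,w,h,s): return cv2.resize(im[y:y+h,x:x+w],None,fx=s,fy=s,interpolation=cv2.INTER_CUBIC)
cv2.imwrite('pics/c1.png',c(a,220,195,120,95,6.5))
cv2.imwrite('pics/c2.png',c(b,255,160,100,90,6.5))
cv2.imwrite('pics/c3.png',np.hstack([c(a,370,185,100,120,4),c(b,175,110,100,120,4)]))
E
```

```text
(no output)
```

View pics/c1.png

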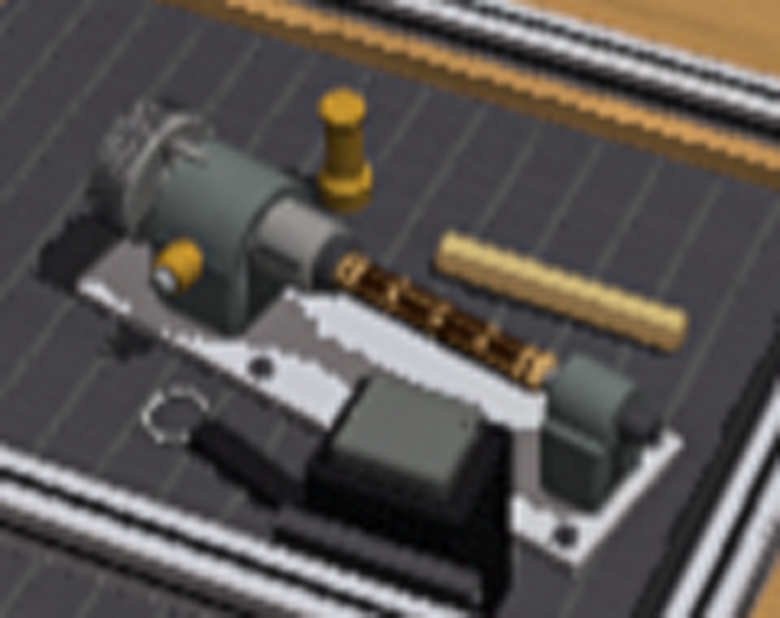

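View pics/c2.png

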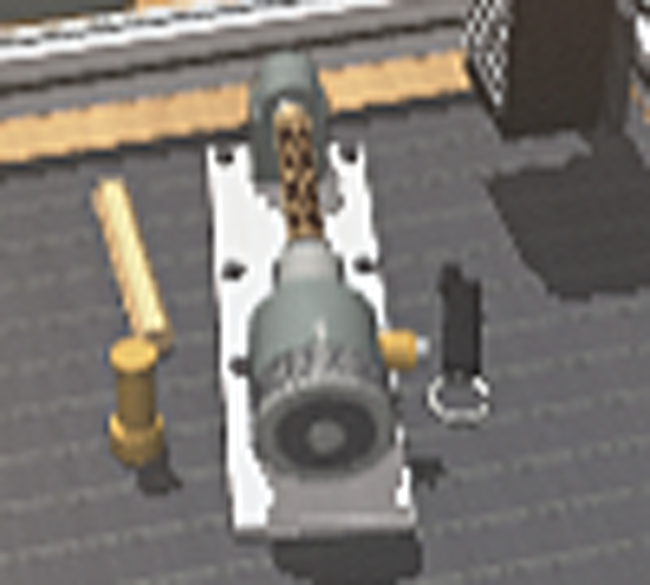

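View pics/c3.png

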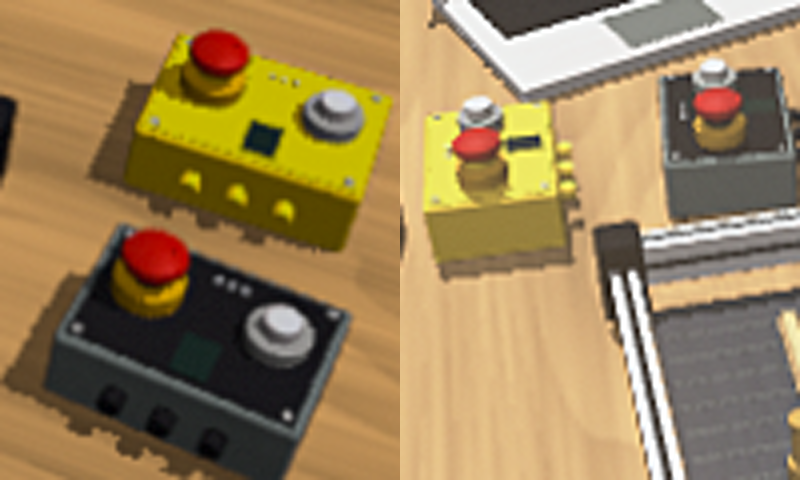

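Candidates for the start button: the flat aluminium one on the grey box at scene (442,265) / side (254,128), and its twin on the yellow box at scene (454,211) / side (195,138). I choose the grey box. Candidates for the wheel: the knurled disc at side (304,224); the yellow knob and gauge near it are not it.

```bash
python3 - <<'E'
from h import *
s=load('scene0');d=load('side0')
f=lambda x,y,ox,oy,k:(ox+(x+.5)/k-.5,oy+(y+.5)/k-.5)
A=[f(*p,255,160,6.5) for p in [(210,148),(364,146),(237,518),(414,515)]]
P=[plane(d,a,.02) for a in A]
for p in P: print('side corner',p.round(4))
B=[f(*p,220,195,6.5) for p in [(80,285),(575,558),(682,440)]]
for b in B: print('scene corner',plane(s,b,.02).round(4))
print('btn scene',plane(s,f(290,320,370,185,4),.078),'side',plane(d,f(313,68,175,110,4),.078), tri(s,f(290,320,370,185,4),d,f(313,68,175,110,4)))
E
```

```text
side corner [0.5324 0.1581 0.02  ]
side corner [0.6008 0.1445 0.02  ]
side corner [ 0.4962 -0.0713  0.02  ]
side corner [ 0.5628 -0.0841  0.02  ]
scene corner [ 0.5679 -0.0808  0.02  ]
scene corner [0.6039 0.1463 0.02  ]
scene corner [0.5371 0.1589 0.02  ]
btn scene [0.4748102  0.41388286 0.078     ] side [0.46847384 0.40491092 0.078     ] (array([0.46953121, 0.4140394 , 0.07264966]), np.float64(0.0005441868053967491))
```

```bash
cat >> h.py <<'E'
from scipy.spatial.transform import Rotation as Ro
def shift(target, ob=None):
    ob=ob or ctrl.get_obs(); R=Ro.from_rotvec(ob['tool_rot']).as_matrix()
    return R.T@(np.array(target)-ob['tool_pos'])
def st():
    ob=ctrl.get_obs();print('t',round(ob['t'],2),'pos',ob['tool_pos'].round(4),'F',ob['contact_force'].round(1),'open',round(ob['opening'],4))
    R=Ro.from_rotvec(ob['tool_rot']).as_matrix();print(R.round(3).tolist());return ob,R
E
python3 - <<'E'
from h import *
ob,R=st()
th=-.16; fx=np.array([np.cos(th),np.sin(th),0])
print('yaw of tool z',np.arctan2(R[1,2],R[0,2]),'y',np.arctan2(R[1,1],R[0,1]),'q6',ob['q'][5])
print(shift([.49,-.06,.25]))
w=load('wrist0');Rc=np.array(w['R']);cam=-Rc.T@np.array(w['t']);print('cam in tool',R.T@(cam-ob['tool_pos']),'fwd in tool',R.T@Rc[2])
E
```

```text
t 0.15 pos [ 0.1551 -0.605   0.2303] F [ 0.2 -0.3  1.2] open 0.0855
[[-0.0, 0.969, 0.248], [0.002, 0.248, -0.969], [-1.0, 0.0, -0.002]]
yaw of tool z -1.319996397073063 y 0.2507995633025855 q6 -0.1189998041560882
[-0.01883977  0.45971304 -0.44481336]
cam in tool [-0.14271219  0.07357629 -0.00078457] fwd in tool [ 0.95810594 -0.28641216  0.00104185]
```

```bash
python3 - <<'E'
from h import *
print(shift([.51,-.03,.25]))
E
```

```text
[-0.01879484  0.48653268 -0.46891117]
```

```bash
python3 -m jog '[[[-0.019,0.04,-0.04,0,1],[-0.019,0.08,-0.08,0.05,1],[-0.019,0.12,-0.12,0.1,1],[-0.019,0.16,-0.16,0.15,1],[-0.019,0.2,-0.2,0.2,1],[-0.019,0.24,-0.24,0.25,1],[-0.019,0.28,-0.28,0.3,1],[-0.019,0.32,-0.315,0.35,1],[-0.019,0.36,-0.35,0.38,1],[-0.019,0.4,-0.385,0.41,1],[-0.019,0.44,-0.42,0.41,1],[-0.019,0.487,-0.469,0.41,1]]]' 30; python3 -c "
from h import *
st();print(shift([.51,-.03,.25]))"
```

```text
t: 1.35
tool_pos: [0.4696, -0.095, 0.25]
tool_rot: [1.326, 1.131, -1.325]
contact_force: [0.8, -0.2, -0.1]
opening: 0.0001
t 1.35 pos [ 0.4696 -0.095   0.25  ] F [ 0.8 -0.2 -0.1] open 0.0001
[[0.0, 0.987, -0.158], [0.001, -0.158, -0.987], [-1.0, -0.0, -0.001]]
[ 0.0001035   0.02962616 -0.07063086]
```

```bash
python3 -m jog '[[[0,0.015,-0.035,0,1],[0,0.03,-0.07,0,1],[0,0.03,-0.07,0,1],[0,0.03,-0.07,0,1]]]'; python3 -c "
from h import *
st();grab('wrist','w1')"
```

```text
t: 1.75
tool_pos: [0.5102, -0.03, 0.2496]
tool_rot: [1.324, 1.132, -1.324]
contact_force: [-1.3, 0.1, 0.9]
opening: 0.0004
t 1.75 pos [ 0.5102 -0.03    0.2496] F [-1.3  0.1  0.9] open 0.0004
[[-0.001, 0.988, -0.157], [0.001, -0.157, -0.988], [-1.0, -0.001, -0.001]]
```

View pics/w1.png

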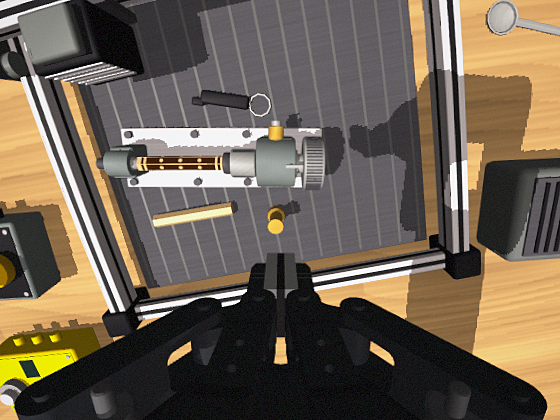

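```bash
python3 - <<'E'
import cv2
a=cv2.imread('pics/w1.png')
cv2.imwrite('pics/w1c.png',cv2.resize(a[110:210,90:350],None,fx=3,fy=3,interpolation=cv2.INTER_CUBIC))
cv2.imwrite('pics/w1d.png',cv2.resize(a[115:200,240:345],None,fx=7,fy=7,interpolation=cv2.INTER_CUBIC))
E
```

```text
(no output)
```

View pics/w1c.png

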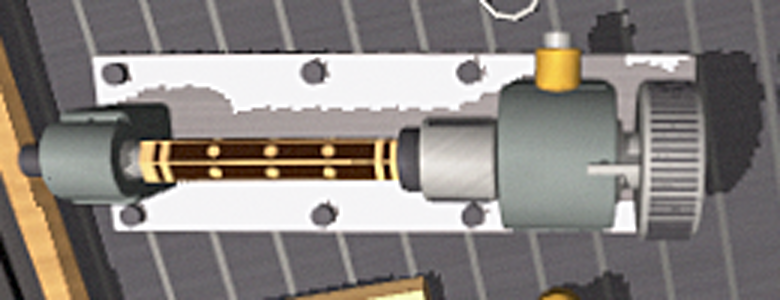

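View pics/w1d.png

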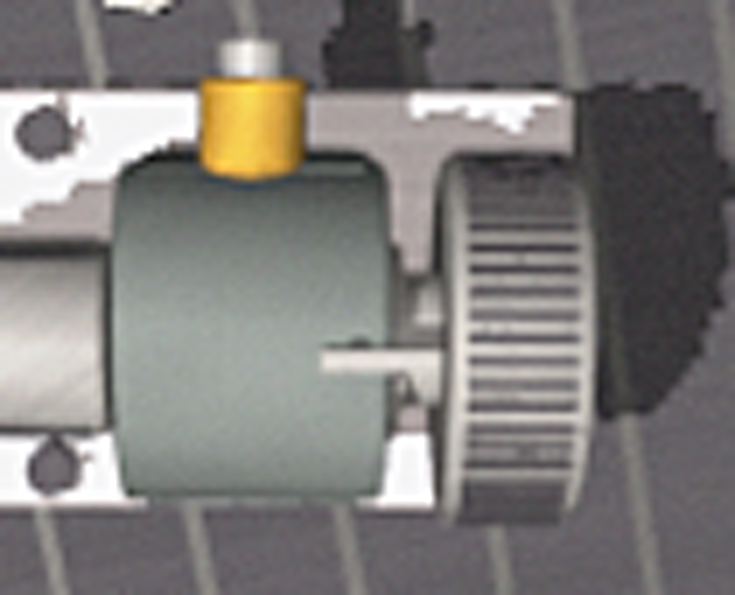

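```bash
python3 - <<'E'
from h import *
w=load('wrist0');w=load('w1')
f=lambda x,y,ox,oy,k:(ox+(x+.5)/k-.5,oy+(y+.5)/k-.5)
print('crown L/R',plane(w,f(443,360,240,115,7),.09),plane(w,f(595,360,240,115,7),.09))
TL=plane(w,f(93,55,90,110,3),.02);BL=plane(w,f(113,231,90,110,3),.02);TR=plane(w,f(693,55,90,110,3),.02)
print(TL,BL,TR); v=TR-TL;print('len',np.linalg.norm(v),np.linalg.norm(TL-BL),'yaw fx',np.arctan2(-v[0],-v[1])*-1)
yv=-v/np.linalg.norm(v); xv=np.array([yv[1],-yv[0],0]); c=(TL+BL)/2-yv*.1175
print('th',np.arctan2(xv[1],xv[0]),'centre',c,'crown xy',c-yv*.103)
# silhouettes of wheel mid-width: rows 155(top),522 bottom in w1d
o,vt=ray(w,f(518,155,240,115,7));_,vb=ray(w,f(508,522,240,115,7))
# in plane perpendicular to axis: bisector of the two rays passes through axis, at z=.062
P=lambda r:np.array([r@xv,r[2]])/np.hypot(r@xv,r[2])
b=P(vt)+P(vb); oo=np.array([o@xv,o[2]]); s=(.062-oo[1])/b[1]
print('axis x(fixture-dir)',oo[0]+s*b[0],' plate-centre x',c@xv,'side/scene',np.array([.5503,.0379,0])@xv)
print('pointer pt x',plane(w,f(519,360,240,115,7),.09)@xv)
E
```

```text
crown L/R [ 0.53553343 -0.05538939  0.09      ] [ 0.53228373 -0.0761518   0.09      ]
[0.60257681 0.14471888 0.02      ] [0.53370048 0.15691625 0.02      ] [ 0.56497153 -0.0851352   0.02      ]
len 0.2329099680612695 0.06994802009815504 yaw fx -0.1621683239802272
th -0.16216832398022724 centre [0.54916728 0.03485922 0.02      ] crown xy [ 0.53253706 -0.06678937  0.02      ]
axis x(fixture-dir) 0.5363660872601306  plate-centre x 0.5363336172191605 side/scene 0.5369605184107941
pointer pt x 0.5375198509767025
```

Crown is at about (0.533, −0.066, 0.090) from the wrist view, and the other two views agree within a few mm. The index pointer reaches the wheel at (314,166), so I will press slightly outboard of it.

```bash
python3 - <<'E'
from h import *
print(shift([.5208,-.0721,.105]))
E
```

```text
[0.14462339 0.01736831 0.03923074]
```

```bash
python3 -m jog '[[[0.03,0.017,0.039,0,1],[0.07,0.017,0.039,0,1],[0.11,0.017,0.039,0,1],[0.13,0.017,0.039,0,1],[0.14,0.017,0.039,0,1],[0.145,0.017,0.039,0,1],[0.145,0.017,0.039,0,1]]]'; python3 -c "
from h import *
st();grab('wrist','w2');grab('side','s2')
d=load('s2');import cv2
a=cv2.imread('pics/s2.png')[140:260,230:380];cv2.imwrite('pics/s2c.png',cv2.resize(a,None,fx=5,fy=5,interpolation=cv2.INTER_CUBIC))"
```

```text
t: 2.5
tool_pos: [0.5207, -0.0724, 0.1052]
tool_rot: [1.326, 1.13, -1.325]
contact_force: [-0.4, -0.1, 1.2]
opening: 0.0003
t 2.5 pos [ 0.5207 -0.0724  0.1052] F [-0.4 -0.1  1.2] open 0.0003
[[0.0, 0.987, -0.159], [0.001, -0.159, -0.987], [-1.0, -0.0, -0.001]]
```

View pics/w2.png

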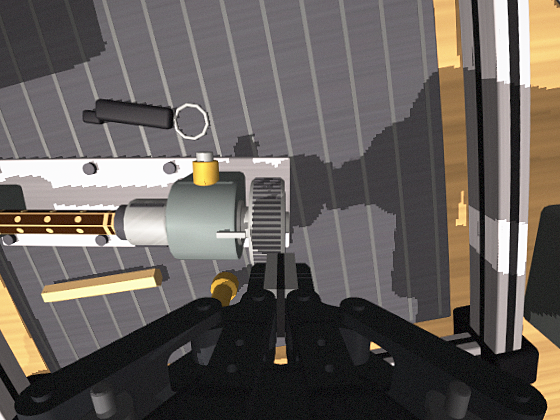

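View pics/s2c.png

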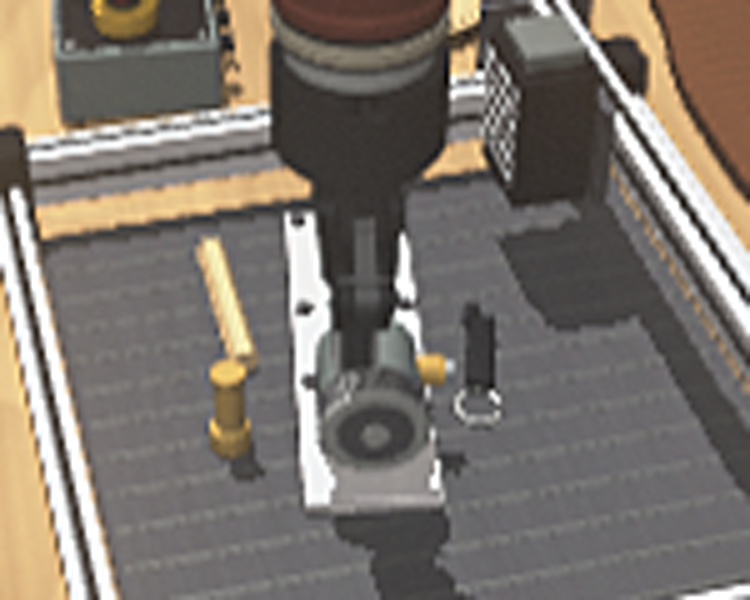

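The shut fingertip sits just outboard of the wheel centre, short of the crown and above it (wrist (280,262)); the gauge is clear. Now I descend until there is contact.

```bash
python3 -m jog '[[[0.005,0,0,0,1],[0.01,0,0,0,1],[0.012,0,0,0,1],[0.014,0,0,0,1],[0.014,0,0,0,1]]]'; for i in 1; do python3 -m jog '[[[0.001,0,0,0,1],[0.002,0,0,0,1],[0.002,0,0,0,1]]]';done
```

```text
t: 3.1
tool_pos: [0.5213, -0.0722, 0.0919]
tool_rot: [1.326, 1.129, -1.324]
contact_force: [-0.3, 0.5, -0.4]
opening: 0.0
t: 3.4
tool_pos: [0.5214, -0.0722, 0.09]
tool_rot: [1.326, 1.129, -1.324]
contact_force: [0.0, 0.3, -0.2]
opening: 0.0002
```

```bash
python3 -m jog '[[[0.001,0,0,0,1],[0.002,0,0,0,1],[0.002,0,0,0,1]]]'; python3 -m jog '[[[0.001,0,0,0,1],[0.002,0,0,0,1],[0.002,0,0,0,1]]]'
```

```text
t: 3.7
tool_pos: [0.5228, -0.0725, 0.0897]
tool_rot: [1.328, 1.127, -1.322]
contact_force: [-0.6, -0.1, 5.4]
opening: 0.0002
t: 4.0
tool_pos: [0.5246, -0.0727, 0.0897]
tool_rot: [1.329, 1.123, -1.319]
contact_force: [0.8, 0.8, 8.6]
opening: -0.0002
```

Contact at z≈0.0897 with about 8 N. Now I roll it forward.

```bash
python3 -m jog '[[[0.003,0.002,0,0,1],[0.003,0.005,0,0,1],[0.003,0.008,0,0,1]]]'; python3 -c "
from h import *
grab('wrist','w3')
import cv2
a=cv2.imread('pics/w3.png')[140:300,130:330];cv2.imwrite('pics/w3c.png',cv2.resize(a,None,fx=4,fy=4,interpolation=cv2.INTER_CUBIC))"
```

```text
t: 4.3
tool_pos: [0.535, -0.0744, 0.0897]
tool_rot: [1.332, 1.119, -1.315]
contact_force: [-1.8, 1.3, 11.7]
opening: 0.0005
```

View pics/w3c.png

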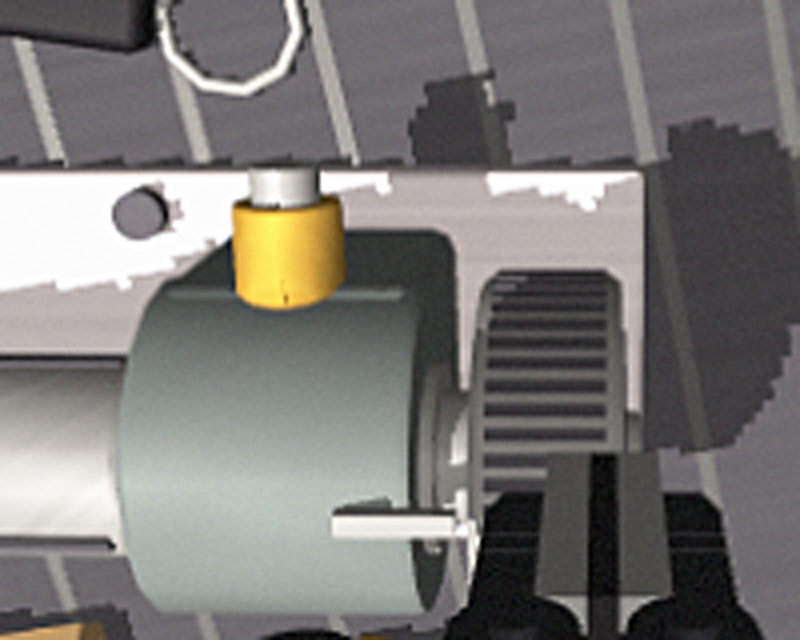

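The fingertip is over the crown at crop (605,460) and presses with 12 N. I continue past half way.

```bash
python3 -m jog '[[[0.003,0.004,0,0,1],[0.003,0.007,0,0,1],[0.003,0.01,0,0,1]]]'; python3 -c "
from h import *
grab('wrist','w4')
import cv2
a=cv2.imread('pics/w4.png')[140:300,130:330];cv2.imwrite('pics/w4c.png',cv2.resize(a,None,fx=4,fy=4,interpolation=cv2.INTER_CUBIC))"
```

```text
t: 4.65
tool_pos: [0.5465, -0.0763, 0.0886]
tool_rot: [1.333, 1.116, -1.313]
contact_force: [0.7, 0.8, 5.5]
opening: 0.0001
```

View pics/w4c.png

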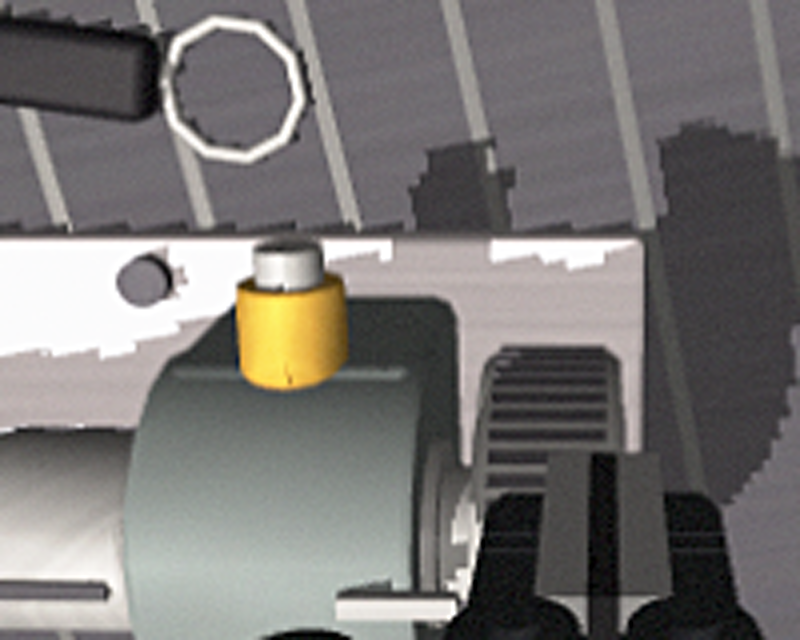

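A dark slot has come into view on the chuck at crop (60,590), so it has turned. Now I lift off and look.

```bash
python3 -m jog '[[[-0.01,0,0,0,1],[-0.03,0,0,0,1],[-0.06,-0.02,0,0,1],[-0.1,-0.045,-0.02,0,1],[-0.14,-0.045,-0.02,0,1],[-0.14,-0.045,-0.02,0,1]]]'; python3 -c "
from h import *
st();grab('wrist','w5');grab('side','s5')
import cv2
a=cv2.imread('pics/w5.png')[100:230,90:350];cv2.imwrite('pics/w5c.png',cv2.resize(a,None,fx=3,fy=3,interpolation=cv2.INTER_CUBIC))"
```

```text
t: 5.3
tool_pos: [0.5057, -0.0495, 0.2352]
tool_rot: [1.336, 1.106, -1.304]
contact_force: [0.5, -0.3, 0.4]
opening: -0.0001
t 5.3 pos [ 0.5057 -0.0495  0.2352] F [ 0.5 -0.3  0.4] open -0.0001
[[0.029, 0.987, -0.158], [-0.005, -0.158, -0.987], [-1.0, 0.03, 0.001]]
```

View pics/w5c.png

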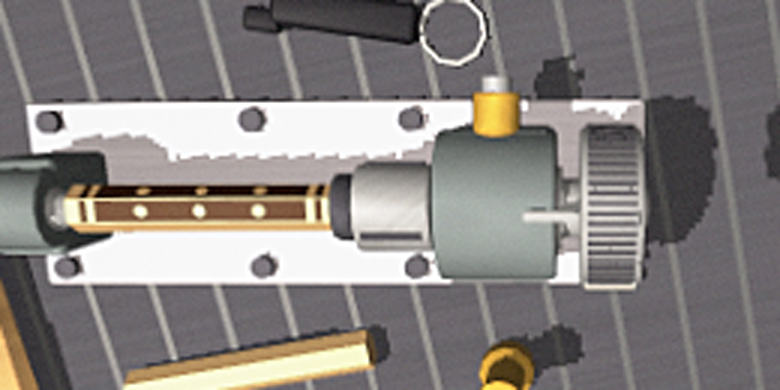

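```bash
python3 -c "
import cv2,numpy as np
a=cv2.imread('pics/w1.png')[150:182,125:235];b=cv2.imread('pics/w5.png')[150:190,100:310]
cv2.imwrite('pics/z1.png',cv2.resize(a,None,fx=7,fy=7,interpolation=cv2.INTER_CUBIC))
cv2.imwrite('pics/z5.png',cv2.resize(b,None,fx=3.8,fy=7,interpolation=cv2.INTER_CUBIC))
a=cv2.imread('pics/s5.png')[160:250,255:355];cv2.imwrite('pics/s5c.png',cv2.resize(a,None,fx=6,fy=6,interpolation=cv2.INTER_CUBIC))"
```

```text
(no output)
```

View pics/z1.png

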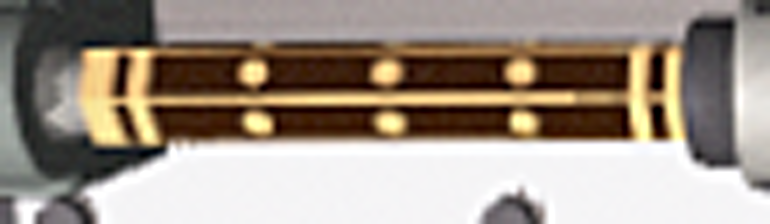

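View pics/z5.png

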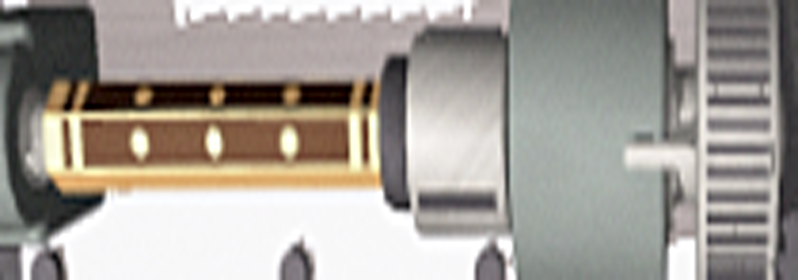

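View pics/s5c.png

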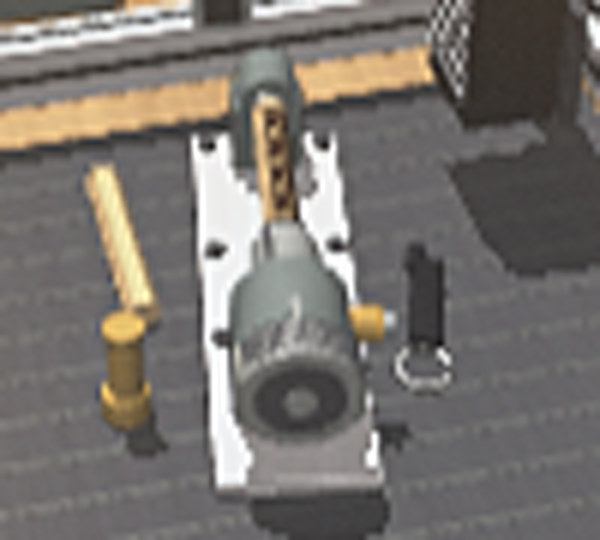

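Now the top face is engraved and brown (z5 rows 115–170), and the near face sliver (rows 170–188) is plain, as it also is in the side view. One click is done and one remains.

```bash
python3 - <<'E'
from h import *
print(shift([.5208,-.0721,.1]))
E
```

```text
[0.12954321 0.01804776 0.01979798]
```

```bash
python3 -m jog '[[[0.03,0.018,0.02,0,1],[0.07,0.018,0.02,0,1],[0.1,0.018,0.02,0,1],[0.12,0.018,0.02,0,1],[0.13,0.018,0.02,0,1],[0.13,0.018,0.02,0,1]]]'; python3 -m jog '[[[0.005,0,0,0,1],[0.008,0,0,0,1],[0.0085,0,0,0,1],[0.0085,0,0,0,1]]]'; python3 -c "
from h import *
print(shift([.5208,-.0721,.0897]))"
```

```text
t: 6.0
tool_pos: [0.5187, -0.0718, 0.0965]
tool_rot: [1.332, 1.119, -1.315]
contact_force: [0.0, 0.3, -0.1]
opening: -0.0001
t: 6.4
tool_pos: [0.5195, -0.072, 0.0893]
tool_rot: [1.332, 1.117, -1.313]
contact_force: [-2.2, -0.4, 3.7]
opening: 0.0001
[-0.00037367  0.00128159 -0.00014419]
```

```bash
python3 -m jog '[[[0.002,0,0,0,1],[0.004,0,0,0,1],[0.005,0.002,0,0,1],[0.005,0.005,0,0,1],[0.005,0.008,0,0,1],[0.005,0.011,0,0,1]]]';  python3 -m jog '[[[0.003,0.003,0,0,1],[0.003,0.006,0,0,1],[0.003,0.009,0,0,1],[0.003,0.012,0,0,1]]]'
```

```text
t: 7.0
tool_pos: [0.5344, -0.0745, 0.0897]
tool_rot: [1.336, 1.11, -1.307]
contact_force: [-1.1, 1.5, 16.8]
opening: -0.0002
t: 7.4
tool_pos: [0.5477, -0.0767, 0.0882]
tool_rot: [1.337, 1.107, -1.305]
contact_force: [-0.5, 0.5, 6.6]
opening: 0.0001
```

```bash
python3 -m jog '[[[-0.01,0,0,0,1],[-0.03,0,0,0,1],[-0.06,-0.02,0,0,1],[-0.1,-0.045,-0.02,0,1],[-0.14,-0.045,-0.02,0,1],[-0.14,-0.045,-0.02,0,1]]]'; python3 -c "
from h import *
st();grab('wrist','w6');grab('side','s6')
import cv2
a=cv2.imread('pics/w6.png')[100:230,90:350];cv2.imwrite('pics/w6c.png',cv2.resize(a,None,fx=3,fy=3,interpolation=cv2.INTER_CUBIC))
a=cv2.imread('pics/s6.png')[160:250,255:355];cv2.imwrite('pics/s6c.png',cv2.resize(a,None,fx=6,fy=6,interpolation=cv2.INTER_CUBIC))"
```

```text
t: 8.0
tool_pos: [0.5045, -0.0494, 0.2336]
tool_rot: [1.339, 1.098, -1.297]
contact_force: [0.6, -0.1, 1.1]
opening: 0.0003
t 8.0 pos [ 0.5045 -0.0494  0.2336] F [ 0.6 -0.1  1.1] open 0.0003
[[0.038, 0.987, -0.158], [-0.007, -0.158, -0.987], [-0.999, 0.039, 0.001]]
```

View pics/w6c.png

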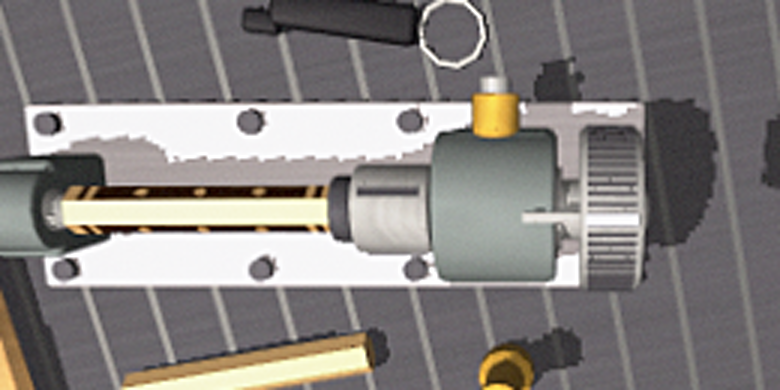

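View pics/s6c.png

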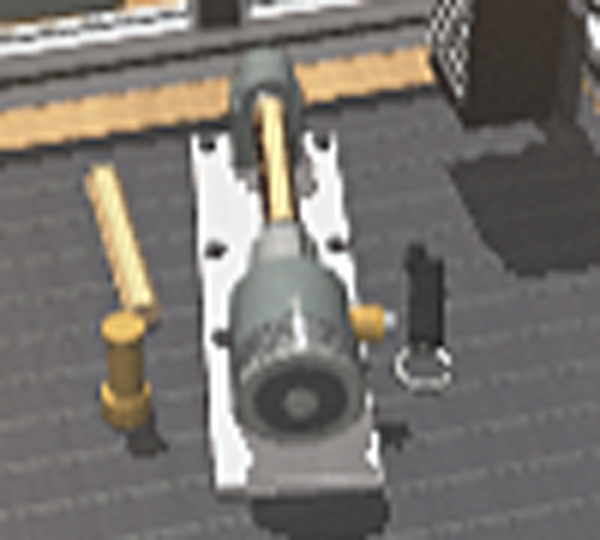

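The bare face is up, and the white rim line is at the crown in line with the pointer (crop (615,217)). Bystanders have not moved. On to the start button.

```bash
python3 - <<'E'
from h import *
print(shift([.44,.36,.26]),ctrl.get_obs()['q'])
E
```

```text
[-0.03605627 -0.12541102 -0.39414227] [-0.24639307 -0.26001083  1.90871759  0.00231226  1.46320038  1.48313087]
```

```bash
python3 -m jog '[[[-0.03,-0.01,-0.03,-0.13,1],[-0.036,-0.02,-0.065,-0.26,1],[-0.036,-0.03,-0.1,-0.39,1],[-0.036,-0.04,-0.135,-0.52,1],[-0.036,-0.05,-0.17,-0.65,1],[-0.036,-0.06,-0.205,-0.78,1],[-0.036,-0.07,-0.24,-0.91,1],[-0.036,-0.08,-0.275,-1.04,1],[-0.036,-0.095,-0.31,-1.17,1],[-0.036,-0.11,-0.35,-1.3,1],[-0.036,-0.125,-0.394,-1.42,1],[-0.036,-0.125,-0.394,-1.42,1]]]'; python3 -c "
from h import *
st();grab('wrist','w7')"
```

```text
t: 9.3
tool_pos: [0.4379, 0.363, 0.2565]
tool_rot: [0.234, 1.533, -0.239]
contact_force: [-0.8, -0.7, -1.5]
opening: -0.0003
t 9.3 pos [0.4379 0.363  0.2565] F [-0.8 -0.7 -1.5] open -0.0003
[[0.024, 0.298, 0.954], [-0.007, 0.955, -0.298], [-1.0, 0.001, 0.025]]
```

View pics/w7.png

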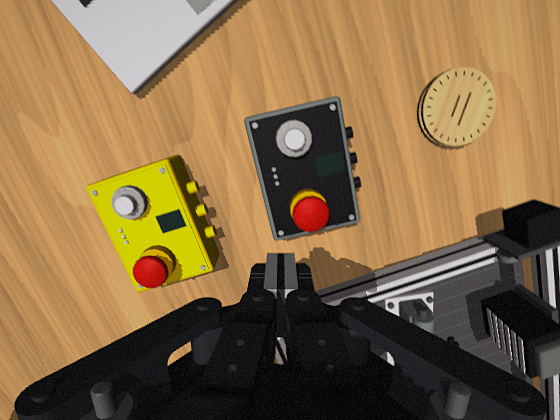

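The wrist view shows the grey and black box with the start button at (294,139) and the e-stop at (310,213). The yellow look-alike is to the left at (150,225).

```bash
python3 - <<'E'
from h import *
w=load('w7');im=w['color'][115:165,270:320].astype(int)
cv2.imwrite('pics/w7c.png',cv2.resize(im[:,:,::-1].astype(np.uint8),None,fx=10,fy=10,interpolation=cv2.INTER_CUBIC))
g=im.min(2)
for th in (205,215,225,235):
    m=(g>th).astype(np.uint8);n,l,s,c=cv2.connectedComponentsWithStats(m);k=1+np.argmax(s[1:,4]);print(th,s[k],c[k]+[270,115],plane(w,c[k]+[270,115],.078))
print('estop',plane(w,(311,214),.094))
E
```

```text
205 [ 16  15  18  18 240] [294.32083333 138.87083333] [0.47201964 0.40890241 0.078     ]
215 [17 29  3  3  4] [288.   144.75] [0.46425472 0.40523205 0.078     ]Traceback (most recent call last):
  File "<stdin>", line 6, in <module>
    return _wrapfunc(a, 'argmax', axis=axis, out=out, **kwds)
    return bound(*args, **kwds)
ValueError: attempt to get argmax of an empty sequence
```

View pics/w7c.png

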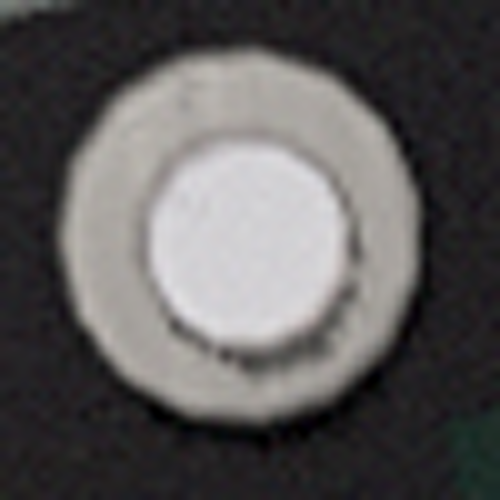

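```bash
python3 - <<'E'
from h import *
print(shift([.472,.409,.098]))
E
```

```text
[0.15899556 0.05591086 0.01332046]
```

```bash
python3 -m jog '[[[0.02,0.03,0.013,0,1],[0.03,0.056,0.013,0,1],[0.06,0.056,0.013,0,1],[0.1,0.056,0.013,0,1],[0.13,0.056,0.013,0,1],[0.15,0.056,0.013,0,1],[0.159,0.056,0.013,0,1],[0.159,0.056,0.013,0,1]]]'; python3 -c "
from h import *
st();print(shift([.472,.409,.078]));grab('wrist','w8');grab('scene','n8')
import cv2
a=cv2.imread('pics/n8.png')[180:310,370:490];cv2.imwrite('pics/n8c.png',cv2.resize(a,None,fx=4.5,fy=4.5,interpolation=cv2.INTER_CUBIC))"
```

```text
t: 10.15
tool_pos: [0.4707, 0.4072, 0.0952]
tool_rot: [0.234, 1.536, -0.247]
contact_force: [-0.2, 0.2, -0.4]
opening: 0.0002
t 10.15 pos [0.4707 0.4072 0.0952] F [-0.2  0.2 -0.4] open 0.0002
[[0.02, 0.303, 0.953], [-0.011, 0.953, -0.303], [-1.0, -0.005, 0.023]]
[0.01722013 0.0021629  0.00028923]
```

View pics/w8.png

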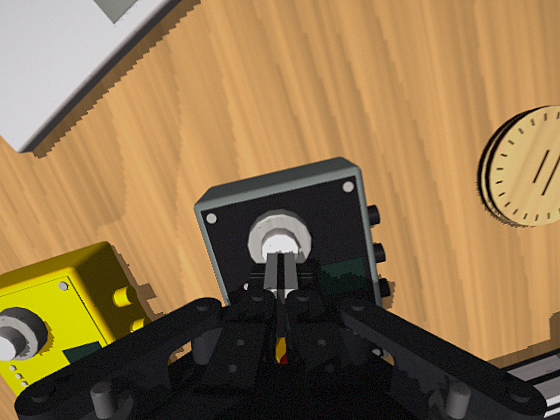

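View pics/n8c.png

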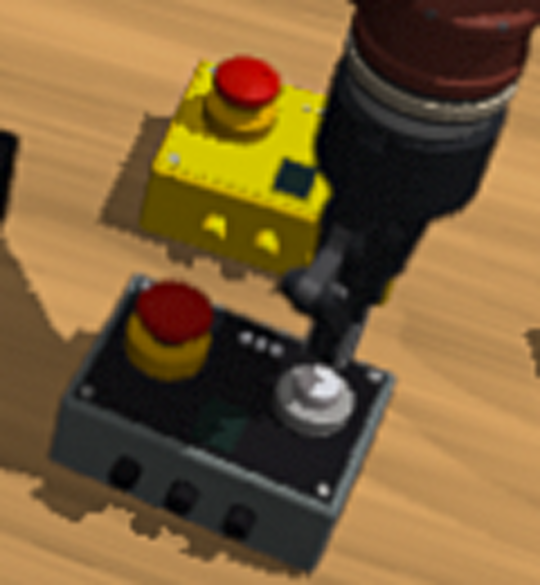

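```bash
python3 - <<'E'
from h import *
n=load('n8');w=load('w8')
print(proj(n,[[.4707,.4072,.0952],[.472,.409,.078]]), proj(w,[[.4707,.4072,.0952],[.472,.409,.078]]))
E
```

```text
[[441.32992732 257.32798189]
 [440.26519057 263.01491266]] [[279.67077728 270.65968694]
 [280.25843237 252.67652204]]
```

```bash
python3 -m jog '[[[0.005,0.003,0,0,1],[0.01,0.003,0,0,1],[0.014,0.003,0,0,1],[0.017,0.003,0,0,1],[0.019,0.003,0,0,1],[0.021,0.003,0,0,1],[0.023,0.003,0,0,1],[0.023,0.003,0,0,1]]]'
```

```text
t: 11.05
tool_pos: [0.4737, 0.4116, 0.0757]
tool_rot: [0.237, 1.532, -0.243]
contact_force: [-2.4, -1.1, 3.0]
opening: -0.0
```

```bash
python3 -m jog '[[[0.002,0,0,0,1],[0.004,0,0,0,1],[0.005,0,0,0,1],[0.005,0,0,0,1]]]'; python3 -m jog '[[[0.002,0,0,0,1],[0.003,0,0,0,1],[0.003,0,0,0,1]]]'; python3 -m jog '[[[0.002,0,0,0,1],[0.003,0,0,0,1],[0.003,0,0,0,1]]]'
```

```text
t: 11.45
tool_pos: [0.4739, 0.4118, 0.0721]
tool_rot: [0.237, 1.532, -0.243]
contact_force: [-3.5, -2.2, 9.2]
opening: 0.0002
t: 11.75
tool_pos: [0.474, 0.4118, 0.0719]
tool_rot: [0.236, 1.533, -0.244]
contact_force: [-8.4, -5.9, 16.2]
opening: -0.0
t: 12.05
tool_pos: [0.474, 0.4118, 0.0718]
tool_rot: [0.235, 1.533, -0.245]
contact_force: [-8.3, -6.7, 17.1]
opening: -0.0001
```

The button bottomed at z = 0.072 (6 mm of travel), with the force rising to 17 N. Now I release.

```bash
python3 -m jog '[[[-0.01,0,0,0,1],[-0.03,0,0,0,1],[-0.07,0,0,0,1],[-0.11,-0.02,0,0,1],[-0.15,-0.05,0,0,1],[-0.17,-0.05,0,0,1],[-0.17,-0.05,0,0,1]]]'; python3 -c "
from h import *
st()
import cv2
for c in ['wrist','scene','side']: grab(c,c+'9')
A=cv2.imread('pics/scene9.png');B=cv2.imread('pics/side9.png')
r=lambda a,w,h:cv2.resize(a,(w,h),interpolation=cv2.INTER_CUBIC)
cv2.imwrite('pics/f9.png',np.hstack([r(A[180:310,370:490],380,412),r(B[150:260,250:362],420,412)]))"
```

```text
t: 12.75
tool_pos: [0.4569, 0.3665, 0.2468]
tool_rot: [0.24, 1.526, -0.24]
contact_force: [0.0, 0.2, 0.3]
opening: 0.0001
t 12.75 pos [0.4569 0.3665 0.2468] F [0.  0.2 0.3] open 0.0001
[[0.031, 0.302, 0.953], [-0.005, 0.953, -0.302], [-1.0, 0.005, 0.031]]
```

View pics/f9.png

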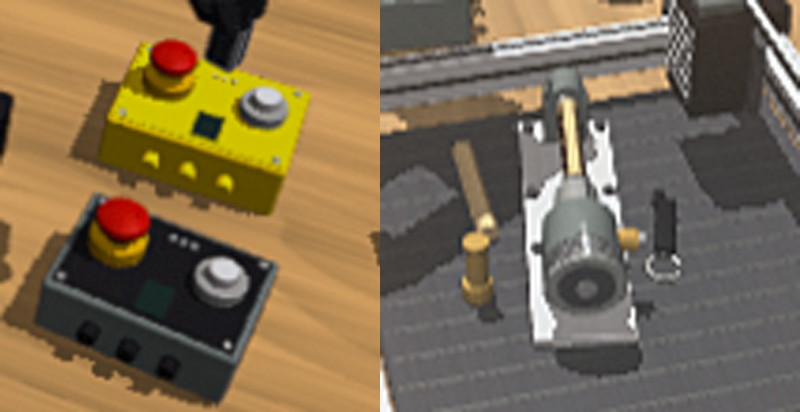

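View pics/scene9.png

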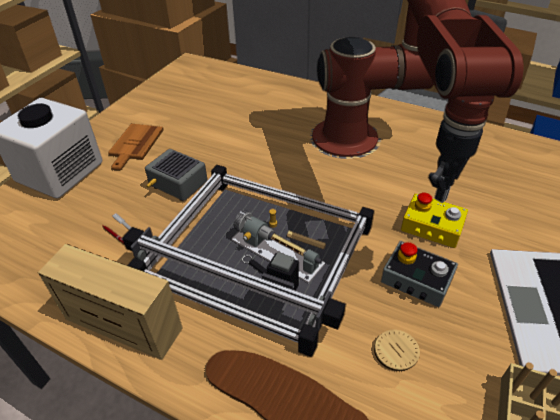

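View pics/wrist9.png

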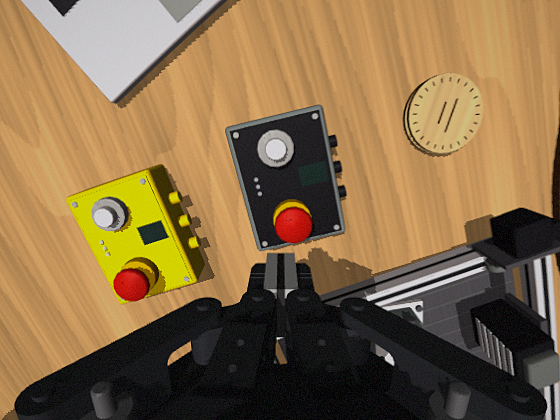

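The button is back up at wrist (276,149) and the e-stop is unchanged. The bare face and white line are still up in the side view, the bystanders are in place, and the arm is clear with zero force. I hand in.

```bash
python3 -c "
from station import ctrl
print(ctrl.finish_job())"
```

```text
the job is handed in; nothing more can be done
None
```

The job is handed in: the bare face is on top and the start button has been pressed right down and released, at about 12.8 s.

- **Wheel:** I rolled it two clicks with the shut fingertip on the crown, pressing with readings of up to 17 N. The wrist view afterwards showed the bare face up and the white rim line level with the pointer at the crown. The side view after the button press still showed the bare face on top.
- **Start button:** I pressed the one on the grey control box. It bottomed at z ≈ 0.072, about 6 mm of travel, with 17 N, and the final pictures show it back up.
- **Left alone:** In the last pictures the emergency stop, the yellow look-alike box and the loose items in view look unmoved. The arm ended clear of everything with near-zero contact force.

**Disagreements:**
- The camera views gave button positions 3 to 9 mm apart. I used the wrist view.
- The first wrist picture showed the blank about 20° off a detent view. I did not resolve why, but the blank looked square in its detent after each click.
- The tool ended tilted about 0.03 rad from yielding under the presses.

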